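Level the base plate and hold the spirit level down

ROBOT

A 6-joint arm with a two-finger parallel gripper is mounted at the origin on a cart in front of the work surface, level with it; the furniture and walls round the work are solid. World frame = base frame: x ahead of the robot, y to its left, z up, the work surface at z = 0. Lengths are in mm, angles in rad, forces in N, time in s.
With the tool pointing down it reaches from about 250 to 800 mm from the base axis. Payload 3.9 kg.
Tool frame: the origin (TCP) lies at the very end of the fingers, on their centre line; the grasp point (between the pads) lies 19 mm behind it; z points along the fingers, y is the line along which they close (so a half turn about z gives the same grasp; the last joint's range is limited). The gripper opens to 85 mm and grips with 20 to 120 N. Pads are 22 mm wide; open, the fingers measure 114 mm over their backs; the gripper's body (76 mm by 85 mm) begins 54 mm behind the grasp point. The pads swing forward as they close: fully open they stand 13 mm farther back than shut.
Start: joints at [1.215, 0.26, -0.138, 1.173, 0, 1.571], TCP at [182.874, 492.11, 231.304] pointing down, gripper open.
Joint ranges: [-2.78, 2.78], [-0.83, 1.72], [-1.28, 1.37], [-1.9, 2.12], [-1.57, 1.48], [-3.14, 3.14]. Speed limits (rad/s): [2.57, 2.57, 3.14, 3.14, 3.14, 3.14].

INTERFACE

Orientations are given as a rotation vector (axis times angle).
In Python, from bench import readout, vision, r gives the robot as it stands.
- The arm moves only by the shell command python3 -m creep 'ROWS' [FORCE]. ROWS is JSON, a list of rows, each a list of 7 numbers: the shift along the world's x, y, z in mm, then the turn, a rotation vector about the world's x, y, z in rad, then the opening, from 0 (shut) to 1 (fully open). In form: [[x, y, z, rx, ry, rz, claw], ...]. A call has 1 to 10 rows; each row shifts and turns the commanded pose from where the row before left it; what a row does not reach is not made up. A row lasts 1/10 s, in which the tool goes at most 50 mm and 8.59 degrees, less where a joint would pass 70% of its speed; a pose out of reach is approached as far as the arm can. A call with a gripper value outside its range is refused whole. The fingers move at their own pace and stop on an object; FORCE is the grip in N (left out, the last holds). Time passes only in rows, so rows that do not move let the fingers close. It gives the time, the measured TCP pose, the force, the opening and the grip force at its end, in the units of the state.
- readout.observe(): the state, without advancing time (a new reading comes with each control period).
- vision.grab_frame(name): name is "side" or "top" or "wrist"; returns the picture (480x640x3 uint8, red, green, blue); there is no depth.
- vision.get_calibration(name): a dict with "camera_matrix" (3x3 intrinsics, pixels), "R" (3x3) and "t" (3): a world point X has camera coordinates R X + t; the wrist camera has in their place "T_tool_cam" (4x4, takes a point from camera to tool coordinates, whose origin is the TCP and whose axes are the flange's). Camera axes: x right, y down, z forward; pixel columns grow to the right and rows downward; lengths in mm; the calibration is good to about 2 mm. A picture is of the moment at which its call begins: read the wrist's pose just before it. get_calibration takes no time and is no camera call.
- r.finish_job(): hands the job in; it is judged then, once.
The state is a dict: "time": time; "joint_pos": joint angles; "qvel": joint speeds; "joint_efforts": joint torques, N m; "tool_pos": TCP position; "eef_rot": TCP orientation; "ft_force": force on the tool from outside, world axes, zero at the start; "wrist_torque": the same for the moment, N m; "gripper_width": finger opening in mm; "gripper_force": force on a finger pad.
Only numpy, scipy, OpenCV 4.12 (cv2) and the standard library are available. Lean on these libraries where they do the work, as an engineer would, in place of code of your own. Each camera call takes 0.05 s, during which the arm holds its last target. There are 200 camera calls.

TASK

The levelling base on the desk stands askew. Gently lay the spirit level flat between the two ribs of its plate, about in the middle, and let go; then turn the levelling screw until the bubble rests between the two lines. Finish with closed fingers on the level's thumb pad, pressing it firmly (about 8 N, the pad visibly down) with the bubble still between the lines, and stay there pressing so that the screw can be locked; do not push the mug, note block or glue stick about.

Things in the scene. Friction and masses are not known exactly. Their poses are not given: they have to be found in the camera images.
- level: loose spirit level, an aluminium bar 170 long x 24 wide x 40 mm high with black ends, about 0.3 kg; origin at the centre of its underside, x along its length, z up. Grip it across its 24 mm width at the middle. A black rubber thumb pad stands 8 mm proud on the middle of its top; the bubble vial is let into the top, 50 mm from the middle toward +x. It may lie on the plate either way round
- pad_top (a point): centre of the top of the thumb pad (34 x 20 mm), 48 mm above the level's underside. The pad is sprung: it sinks about 0.5 mm per newton, 6 mm at most
- thumb_pad (a joint): how far the thumb pad is pressed down, 0 to 0.006 m
- vial (a point): centre of the vial window on the level's top (50 x 13 mm, yellow-green with two black lines across it, 20 mm apart); the bubble is the pale oval, 14 mm long
- bubble (a joint): position of the bubble along the level's +x from the middle of the vial, -0.017 to 0.017 m; 0 is centred, and the bubble is between the lines within 0.0025 either way. It goes to the higher end, 5 mm per 0.01 rad of slope, and takes about 1.5 s to settle after a movement
- stand: fixed dark steel foot of the levelling base, 150 x 230 mm, origin at the centre of its underside; the plate lies above it
- plate: aluminium plate 160 (x) x 240 (y) x 10 mm that rocks a little about its own x axis on the stand; origin at the centre of its underside, 50 mm above the desk. It moves only with the screw and stays where the screw leaves it
- seat (a point): point on the plate's top, 60 mm above the desk, midway between the two black ribs and midway along them. The ribs run along the point's y, are 120 long and 8 mm high above the plate, 36 mm apart inside; the level lies between them with its length along this y axis
- screw (a joint): angle of the levelling screw in rad, counter-clockwise from above positive, stops at -1.9 and 1.9. One radian tilts the plate by 0.02 rad, which moves the bubble 10 mm; turning it counter-clockwise raises the plate's +y end (the screw's end). It is stiff enough (0.06 N m) to stay where it is left
- screw_grip (a point): on the screw's axis, 100 mm above the desk, 4 mm below the top of its black grip bar: 42 long (the point's x axis) x 12 mm thick, its lower edge 74 mm above the desk; the bar turns with the screw. It stands at the plate's corner, at x -50, y +90 mm of the stand, 85 mm beside the level's place
- mug: loose mug, 82 mm across, 91 mm high, origin under its centre
- notes: loose block of sticky notes, 76 x 76 x 25 mm, origin under its centre
- glue: loose glue stick lying, 26 x 99 x 26 mm, origin under its centre
Things that resemble listed ones, but are neither listed nor needed, are in the scene too. Of the things that look like the level, the largest one is meant.

How it is judged (in metres and radians):
On the way, in this order (a step that is already met when the one before it is completed fails the run):
1. the level lies flat between the ribs, let go (z of level in the frame of seat between -0.003 and 0.003 m and x of level in the frame of seat between -0.009 and 0.009 m and y of level in the frame of seat between -0.03 and 0.03 m and angle between the x axis of level and the y axis of seat, either way round below 0.13 rad and angle between the z axis of level and the z axis of seat, either way round below 0.02 rad and contact force between the fingers and level below 0.3 N), for 0.2 s.
2. the screw has levelled the plate: the bubble rests between the lines (angle between plate's own z axis and vertical below 0.006 rad and value of joint bubble between -0.003 and 0.003 m and z of level in the frame of seat below 0.003 m), for 0.5 s.
At the end, for the whole second after the job is handed in: Level between the ribs (9 mm across, 30 mm along, 0.13 rad), plate within 0.006 rad of level, bubble within 3 mm of centre, fingers still pressing: thumb pad at least 1.5 mm down, 3 to 35 N on the level, over 5 N on the plate (all of step 2 and z of level in the frame of seat above -0.003 m and x of level in the frame of seat between -0.009 and 0.009 m and y of level in the frame of seat between -0.03 and 0.03 m and angle between the x axis of level and the y axis of seat, either way round below 0.13 rad and value of joint thumb_pad above 0.0015 m and contact force between the fingers and level between 3 and 35 N and contact force between level and plate above 5 N); the arm keeps its last pose, push and grip.
It fails at once if a bystander (mug, note block, glue stick) is pushed more than 25 mm (distance of any of mug, notes, glue from where it was at the start of the episode above 0.025 m).
It fails at once if the level is slammed or pressed on the plate with more than 60 N (contact force between level and plate above 60 N).
It also fails if it takes over 61 s, if anything falls off the work surface, if the arm or the gripper's body presses on something with over 40 N, if the wrist force passes 120 N, or if a joint passes its speed limit or range.

## Working session

There is one attempt and no reset: what is moved stays moved. The work goes in short steps, Python scripts to look and compute and a shell command to move; the robot and the scene stay as the last step left them, time stands still between calls to the robot, and variables do not carry over. Pictures are saved under pics/ and viewed, at most 13 in all, crops included, and the job is handed in when it is done.

```bash
mkdir -p pics; ls; python3 - <<'E'
from bench import readout, vision, r
import cv2, numpy as np
np.set_printoptions(precision=3,suppress=True)
for n in ["side","top"]:
    cv2.imwrite(f"pics/{n}0.png",vision.grab_frame(n)[:,:,::-1])
for n in ["side","top","wrist"]: print(n,vision.get_calibration(n))
print(readout.observe())
E
```

```text
pics
side {'camera_matrix': array([[541.851,   0.   , 325.246],
       [  0.   , 541.851, 253.614],
       [  0.   ,   0.   ,   1.   ]]), 'R': array([[-0.863, -0.505,  0.02 ],
       [-0.269,  0.425, -0.864],
       [ 0.428, -0.751, -0.502]]), 't': array([611.12 , 194.172, 743.07 ])}
top {'camera_matrix': array([[482.948,   0.   , 320.246],
       [  0.   , 482.948, 244.022],
       [  0.   ,   0.   ,   1.   ]]), 'R': array([[ 0.009, -1.   ,  0.007],
       [-0.996, -0.01 , -0.088],
       [ 0.088, -0.006, -0.996]]), 't': array([ 94.319, 622.022, 895.536])}
wrist {'camera_matrix': array([[361.809,   0.   , 316.737],
       [  0.   , 361.809, 232.137],
       [  0.   ,   0.   ,   1.   ]]), 'T_tool_cam': array([[  -0.001,   -0.957,   -0.289,   74.244],
       [   1.   ,   -0.001,    0.   ,    2.257],
       [  -0.001,   -0.289,    0.957, -143.758],
       [   0.   ,    0.   ,    0.   ,    1.   ]])}
{'time': 0.1, 'joint_pos': array([ 1.215,  0.261, -0.139,  1.173,  0.   ,  1.571]), 'qvel': array([ 0.002, -0.   ,  0.003, -0.   ,  0.   ,  0.   ]), 'joint_efforts': array([  0.   , -40.651,  25.453,   0.01 ,   0.   ,  -0.   ]), 'tool_pos': array([182.654, 491.54 , 230.546]), 'eef_rot': array([-0.556, -3.092,  0.003]), 'ft_force': array([0.617, 0.298, 0.109]), 'wrist_torque': array([ 0.029, -0.027, -0.008]), 'gripper_force': 0.0, 'gripper_width': 85.73400591405832}
```

View pics/top0.png

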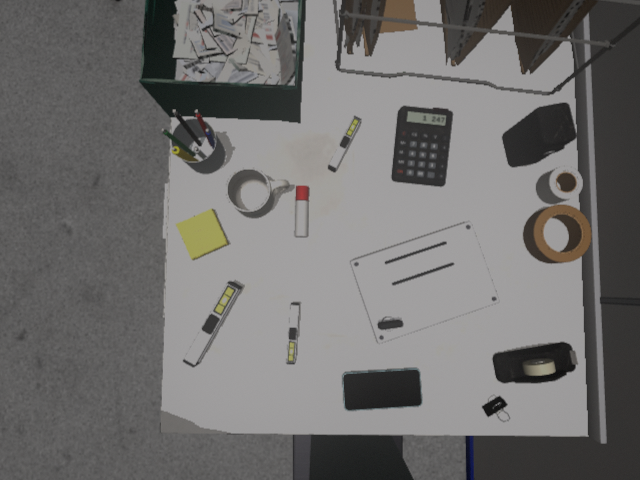

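View pics/side0.png

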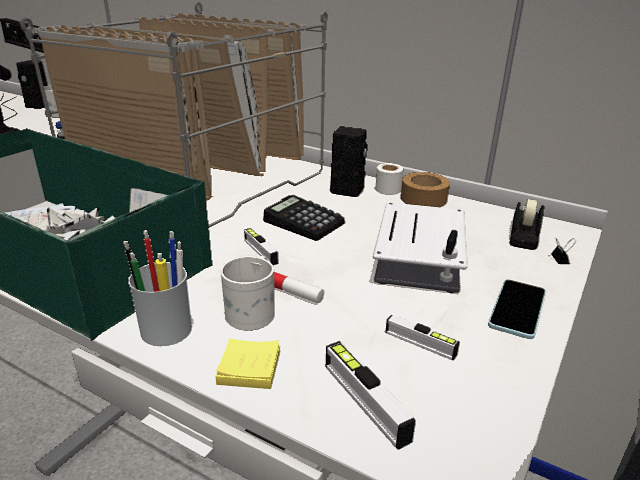

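Top view: the real level is the big one, pad at (213,323), vial end at about (233,290). The plate has ribs around (420,263) and the screw bar at (390,323). Side view: level pad at (369,374), bar at (452,243). The mug, notes and glue are all up-left of the plate. Next I enlarge crops for exact pixels.

```bash
python3 - <<'E'
import cv2, numpy as np
t=cv2.imread("pics/top0.png");s=cv2.imread("pics/side0.png")
def c(im,x,y,w,h,k):
    o=cv2.resize(im[y:y+h,x:x+w],None,fx=k,fy=k,interpolation=cv2.INTER_CUBIC)
    for i in range(0,w,10): cv2.line(o,(i*k,0),(i*k,8 if i%50 else 16),(0,0,255),1)
    for j in range(0,h,10): cv2.line(o,(0,j*k),(8 if j%50 else 16,j*k),(0,0,255),1)
    return o
a=c(t,170,270,100,100,3);b=c(t,340,210,166,100+40,3)
d=c(s,310,330,100,120,3);e=c(s,360,190,166,100,3)
o=np.zeros((600,800,3),np.uint8)
o[:300,:300]=c(t,170,275,100,100,3); o[:300,302:800]=b[:300+0,:498]
o[300:600,:300]=c(s,320,340,100,100,3); o[300:600,302:800]=e[:300,:498]
o[:300,302:800]=c(t,340,245,166,100,3)
cv2.imwrite("pics/mos.png",o)
E
```

```text
(no output)
```

View pics/mos.png

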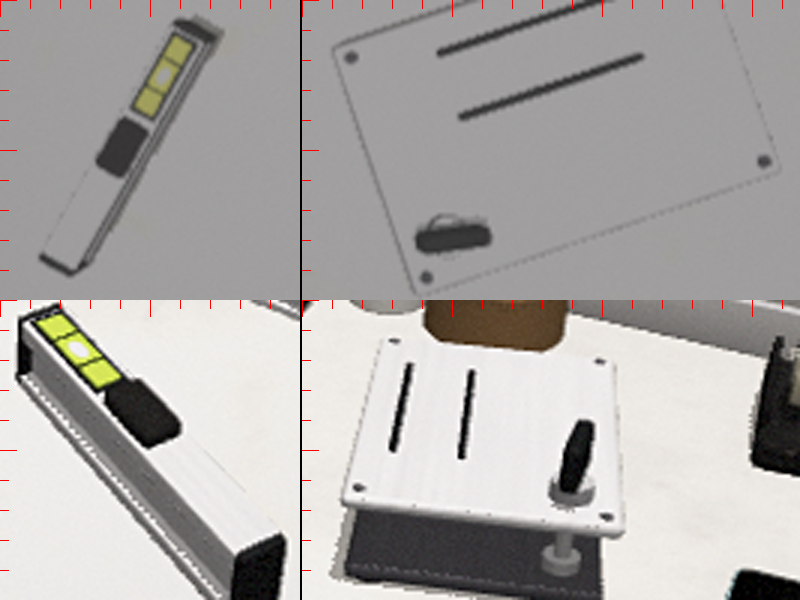

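```bash
cat > h.py <<'E'
import numpy as np, cv2
from bench import vision
C={n:vision.get_calibration(n) for n in("top","side","wrist")}
def ray(n,p):
    c=C[n];d=c["R"].T@np.linalg.inv(c["camera_matrix"])@np.array([*p,1.]);return -c["R"].T@c["t"],d/np.linalg.norm(d)
def tri(*rs):
    A=sum(np.eye(3)-np.outer(d,d) for o,d in rs);b=sum((np.eye(3)-np.outer(d,d))@o for o,d in rs)
    X=np.linalg.solve(A,b);return X,max(np.linalg.norm((np.eye(3)-np.outer(d,d))@(X-o)) for o,d in rs)
def atz(n,p,z):
    o,d=ray(n,p);return o+d*(z-o[2])/d[2]
E
python3 - <<'E'
from h import *
np.set_printoptions(precision=1,suppress=True)
P=dict(pad=((210.7,324.3),(367.7,377)),vial=((224.7,300.3),(346.3,356)),r1l=((386,262.7),(390.3,240)),r1r=((446,242.7),(395.7,211.3)),
r2l=((393,284),(413,242.3)),r2r=((453,264),(416.7,213.7)),b1=((356.3,264.3),(378.7,252.7)),b2=((381.3,337.7),(461.3,262.3)),b3=((468,227),(390.7,204)),b4=((494,298.7),(459.3,210.3)),screw=((390.7,323.7),(451.7,241.7)))
X={}
for k,(a,b) in P.items():
    X[k],e=tri(ray("top",a),ray("side",b));print(k,X[k],"err %.1f"%e)
s=(X["r1l"]+X["r1r"]+X["r2l"]+X["r2r"])/4;print("seat",s)
v=X["r1l"]+X["r2l"]-X["r1r"]-X["r2r"];print("seat y dir deg",np.degrees(np.arctan2(v[1],v[0])))
v=X["b1"]+X["b2"]-X["b3"]-X["b4"];print("plate y deg",np.degrees(np.arctan2(v[1],v[0])),"plate c",(X["b1"]+X["b2"]+X["b3"]+X["b4"])/4)
l=atz("top",(224.7,300.3),40)-atz("top",(210.7,324.3),48);print("level xdir deg",np.degrees(np.arctan2(l[1],l[0])),np.linalg.norm(l),atz("top",(210.7,324.3),48))
a=atz("top",(378.5,324.3),104);b=atz("top",(402.8,323),104);print("bar",a,b,(a+b)/2,np.degrees(np.arctan2(*(a-b)[[1,0]])))
for n,p,z in(("mug",(248,190),91),("notes",(203,233),25),("glue",(302,211),26)): print(n,atz("top",p,z))
E
```

```text
pad [469.2 301.4  43.3] err 0.4
vial [513.4 277.3  40.5] err 0.4
r1l [585.2 -20.4  60.9] err 0.3
r1r [ 623.2 -130.3   63.8] err 0.7
r2l [546.4 -33.   61.8] err 0.4
r2r [ 583.9 -142.7   63.8] err 0.4
b1 [582.   34.3  62.1] err 0.7
b2 [449.8 -11.2  62.2] err 0.8
b3 [ 653.5 -174.3   54.9] err 0.4
b4 [ 521.3 -219.2   56.7] err 0.4
screw [476.  -24.8  87.8] err 0.2
seat [584.7 -81.6  62.6]
seat y dir deg 108.97712300793754
plate y deg 108.95687887154483 plate c [551.7 -92.6  59. ]
level xdir deg -27.713555091855515 50.10749459426962 [469.2 300.2  48. ]
bar [476.2  -1.1 104. ] [478.8 -43.2 104. ] [477.5 -22.1 104. ] 93.52391600575689
mug [711.4 231.1  91. ]
notes [640.3 325.   25. ]
glue [684.6 135.9  26. ]
```

```bash
python3 -m creep '[[36,-24,-5,0,0,-0.016,1],[36,-24,-10,0,0,-0.016,1],[36,-24,-10,0,0,-0.016,1],[36,-24,-10,0,0,-0.016,1],[36,-24,-10,0,0,-0.016,1],[36,-24,-10,0,0,-0.016,1],[36,-24,-10,0,0,-0.016,1],[34,-23,-5,0,0,-0.016,1],[0,0,0,0,0,0,1],[0,0,0,0,0,0,1]]' 30; cat >> h.py <<'E'
from scipy.spatial.transform import Rotation as Ro
from bench import readout
def wsnap(f):
    s=readout.observe();im=vision.grab_frame("wrist")[:,:,::-1];cv2.imwrite(f,im)
    np.savez(f[:-4],p=s["tool_pos"],r=s["eef_rot"]);return s
def wray(f,px):
    z=np.load(f[:-4]+".npz");R=Ro.from_rotvec(z["r"]).as_matrix();T=C["wrist"]["T_tool_cam"]
    d=R@T[:3,:3]@np.linalg.inv(C["wrist"]["camera_matrix"])@np.array([*px,1.]);return z["p"]+R@T[:3,3],d/np.linalg.norm(d)
def watz(f,px,zz):
    o,d=wray(f,px);return o+d*(zz-o[2])/d[2]
E
python3 -c "
from h import *
print(wsnap('pics/w1.png'))"
```

```text
time: 1.1
tool_pos: [469.0, 300.2, 160.5]
eef_rot: [-0.755, -3.048, 0.002]
ft_force: [0.8, -0.7, -0.6]
gripper_width: 85.4
gripper_force: 0.0
{'time': 1.1, 'joint_pos': array([ 5.69171412e-01,  3.53537558e-01, -1.92167675e-01,  1.02687747e+00,
        4.36589459e-04,  1.05506344e+00]), 'qvel': array([ 0.03895353, -0.01793656, -0.00886006,  0.00592946,  0.00366383,
        0.00093433]), 'joint_efforts': array([-1.18433006e+00, -4.40685940e+01,  2.44393730e+01, -1.38406735e-01,
       -9.58482921e-02, -1.19806716e-02]), 'tool_pos': array([468.97771223, 300.2180818 , 160.5444352 ]), 'eef_rot': array([-7.55380115e-01, -3.04783408e+00,  1.56389437e-03]), 'ft_force': array([ 0.80211156, -0.6756258 , -0.60653772]), 'wrist_torque': array([ 0.00448981,  0.05803904, -0.01771675]), 'gripper_force': 0.0, 'gripper_width': 85.41461501240849}
```

View pics/w1.png

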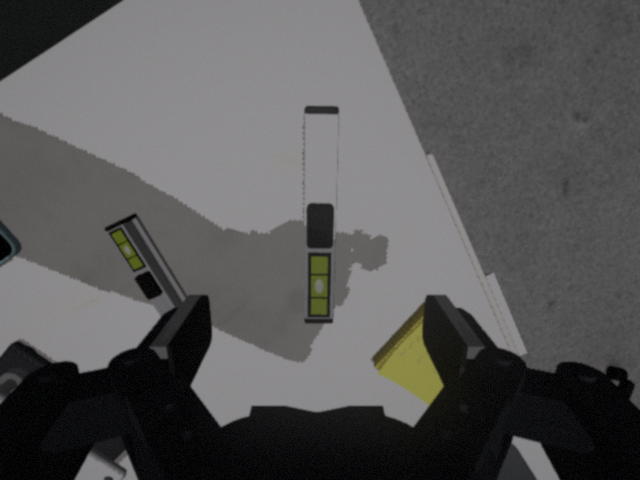

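Wrist view: level upright in the picture, pad centre at (320,225), vial at (319,287), midway between the fingers. The notes at (420,350) are clear.

```bash
python3 -c "
from h import *
a=watz('pics/w1.png',(320,225.5),48);b=watz('pics/w1.png',(319,287),40);d=b-a
print(a,b,np.degrees(np.arctan2(d[1],d[0])),tri(wray('pics/w1.png',(320,225.5)),ray('top',(210.7,324.3)),ray('side',(367.7,377))))"
python3 -m creep '[[0,0,-30,0,0,0,1],[0,0,-40,0,0,0,1],[0,0,-40,0,0,0,1],[0,0,-27,0,0,0,1],[0,0,-13,0,0,0,1],[0,0,0,0,0,0,1]]'
```

```text
[469.07518559 305.29617908  48.        ] [515.92945968 279.83523329  40.        ] -28.51997152653666 (array([469.43040209, 302.76334822,  43.78659917]), np.float64(2.131032647559479))
time: 1.75
tool_pos: [465.7, 301.0, 9.4]
eef_rot: [-0.748, -3.047, 0.005]
ft_force: [-1.1, 0.1, -0.3]
gripper_width: 85.5
gripper_force: 0.0
```

```bash
python3 -m creep '[[2,2,0,0,0,0,1],[0,0,0,0,0,0,0.5],[0,0,0,0,0,0,0],[0,0,0,0,0,0,0],[0,0,0,0,0,0,0],[0,0,0,0,0,0,0],[0,0,0,0,0,0,0],[0,0,0,0,0,0,0],[0,0,0,0,0,0,0]]' 30
```

```text
time: 2.65
tool_pos: [471.0, 302.7, 11.9]
eef_rot: [0.753, 3.05, -0.0]
ft_force: [-0.4, -2.4, 5.0]
gripper_width: 23.3
gripper_force: 31.4
```

```bash
python3 -m creep '[[0,0,15,0,0,0,0],[0,0,30,0,0,0,0],[0,0,40,0,0,0,0],[0,0,30,0,0,0,0],[0,0,15,0,0,0,0],[0,0,0,0,0,0,0]]' && python3 -m creep '[[5,-16,0,0,0,-0.0755,0],[12,-40,0,0,0,-0.0755,0],[13,-43,0,0,0,-0.0755,0],[13,-44,0,0,0,-0.0755,0],[13,-44,0,0,0,-0.0755,0],[13,-44,0,0,0,-0.0755,0],[13,-44,0,0,0,-0.0755,0],[13,-44,0,0,0,-0.0755,0],[12,-40,0,0,0,-0.0755,0],[7,-25,0,0,0,-0.0755,0]]' && python3 -m creep '[[0,0,0,0,0,0,0],[0,0,0,0,0,0,0],[0,0,0,0,0,0,0]]'
python3 - <<'E'
from h import *
print(wsnap('pics/w2.png')["eef_rot"])
cv2.imwrite("pics/s2.png",vision.grab_frame("side")[:,:,::-1])
E
```

```text
time: 3.25
tool_pos: [472.2, 304.0, 143.2]
eef_rot: [0.752, 3.047, 0.005]
ft_force: [0.5, 0.6, -3.1]
gripper_width: 23.5
gripper_force: 30.3
time: 4.25
tool_pos: [584.3, -84.0, 138.8]
eef_rot: [-1.83, -2.551, 0.003]
ft_force: [0.2, 1.0, -3.3]
gripper_width: 23.4
gripper_force: 30.2
time: 4.55
tool_pos: [583.6, -80.0, 139.8]
eef_rot: [-1.821, -2.557, 0.002]
ft_force: [-0.4, 0.2, -3.1]
gripper_width: 23.3
gripper_force: 30.3
[-1.82054714e+00 -2.55657541e+00  1.52172157e-03]
```

View pics/w2.png

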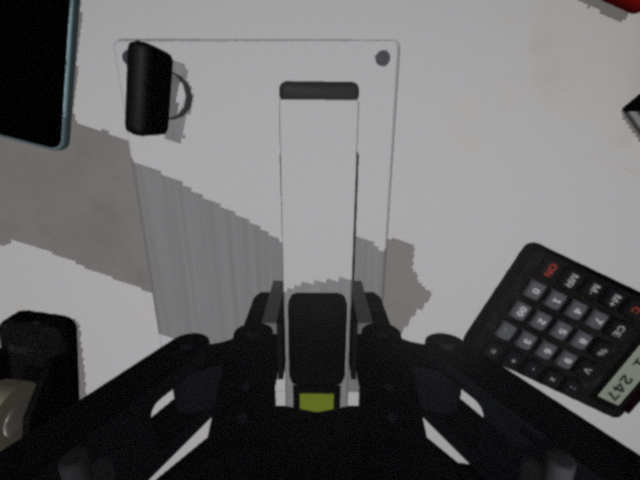

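```bash
python3 -c "
from h import *
print('bolt',watz('pics/w2.png',(383,58),63),'level end centre',watz('pics/w2.png',(319,84),140-12+40))"
python3 -m creep '[[0,-1,-15,0,0,0,0],[0,0,-20,0,0,0,0],[0,0,-15,0,0,0,0],[0,0,-6,0,0,0,0],[0,0,0,0,0,0,0]]' 20
```

```text
bolt [583.19896245  36.86312049  63.        ] level end centre [556.97544905   2.76489406 168.        ]
time: 5.15
tool_pos: [583.9, -80.9, 84.5]
eef_rot: [-1.821, -2.558, 0.002]
ft_force: [-0.8, 0.1, -3.6]
gripper_width: 23.3
gripper_force: 30.2
```

```bash
python3 -m creep '[[0,0,-3,0,0,0,0],[0,0,-3,0,0,0,0],[0,0,-1.5,0,0,0,0],[0,0,0,0,0,0,0]]' 20;  python3 -m creep '[[0,0,-1,0,0,0,0],[0,0,-1,0,0,0,0],[0,0,0,0,0,0,0]]'
```

```text
time: 5.55
tool_pos: [584.9, -81.9, 77.9]
eef_rot: [1.824, 2.558, 0.0]
ft_force: [-0.6, 0.4, -3.1]
gripper_width: 23.6
gripper_force: 30.2
time: 5.85
tool_pos: [584.8, -81.9, 75.7]
eef_rot: [-1.824, -2.558, 0.0]
ft_force: [0.6, 0.7, -3.8]
gripper_width: 23.0
gripper_force: 30.2
```

```bash
for i in 1 2 3; do python3 -m creep '[[0,0,-1,0,0,0,0],[0,0,-0.5,0,0,0,0],[0,0,0,0,0,0,0]]' 20 | egrep "tool_pos|ft_|gripper_f"; done
```

```text
tool_pos: [584.8, -81.9, 74.2]
ft_force: [-0.3, -0.3, -3.7]
gripper_force: 30.2
tool_pos: [585.3, -82.0, 73.3]
ft_force: [-0.8, -0.8, 0.6]
gripper_force: 30.6
tool_pos: [585.7, -82.5, 71.8]
ft_force: [0.7, -2.2, 3.0]
gripper_force: 30.8
```

```bash
python3 -m creep '[[0,0,-1,0,0,0,0],[0,0,0,0,0,0,0],[0,0,0,0,0,0,0.36],[0,0,0,0,0,0,0.4],[0,0,0,0,0,0,0.45],[0,0,0,0,0,0,0.5],[0,0,0,0,0,0,0.5]]'; python3 -m creep '[[0,0,15,0,0,0,0.6],[0,0,35,0,0,0,0.6],[0,0,35,0,0,0,0.6],[0,0,35,0,0,0,0.6],[0,0,15,0,0,0,0.6],[0,0,0,0,0,0,0.6],[0,0,0,0,0,0,0.6]]'
python3 - <<'E'
from h import *
print(wsnap('pics/w3.png')["eef_rot"])
for n in ("side","top"): cv2.imwrite(f"pics/{n}3.png",vision.grab_frame(n)[:,:,::-1])
w=cv2.imread("pics/w3.png");s=cv2.imread("pics/side3.png")
o=np.zeros((600,800,3),np.uint8)
o[:480,:]=cv2.resize(w,(800,600))[:480]
cv2.imwrite("pics/m3.png",np.vstack([cv2.resize(w,(400,300)),cv2.resize(s[180:300,350:510],(400,300))]))
E
```

```text
time: 7.45
tool_pos: [584.6, -81.7, 70.0]
eef_rot: [-1.823, -2.558, 0.0]
ft_force: [-0.0, 0.3, -0.6]
gripper_width: 42.8
gripper_force: 0.0
time: 8.15
tool_pos: [584.7, -81.8, 204.7]
eef_rot: [-1.824, -2.558, 0.0]
ft_force: [-0.5, 0.7, -0.8]
gripper_width: 51.2
gripper_force: 0.0
[-1.82355962e+00 -2.55768199e+00  2.12281325e-04]
```

View pics/w3.png

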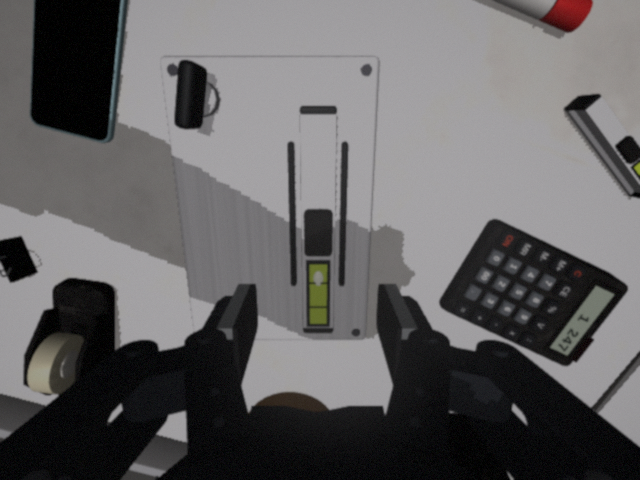

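Wrist view: the level lies between the ribs (ribs at columns 292 and 344, level at 318) and parallel to them. The bubble at (318,277) is off the vial centre (318,294) toward the screw end by about 13 mm, so the screw must turn clockwise by about 1.3 rad.

```bash
python3 - <<'E'
from h import *
np.set_printoptions(precision=1,suppress=True)
f='pics/w3.png'
print('pad',watz(f,(318,225+7),108),'ribmid',watz(f,(317.5,213),68),'screw lower',watz(f,(190,62),104),watz(f,(191,118),104))
E
python3 -m creep '[[-10,5,0,0,0,-0.034,0.6],[-15,8,0,0,0,-0.034,0.6],[-18,9,0,0,0,-0.034,0.6],[-18,10,0,0,0,-0.034,0.6],[-18,10,-5,0,0,-0.034,0.6],[-15,8,-15,0,0,-0.034,0.6],[-10,5,-20,0,0,-0.034,0.6],[-5,3,-15,0,0,-0.034,0.6],[0,0,0,0,0,0,0.6],[0,0,0,0,0,0,0.6]]'
python3 - <<'E'
from h import *
wsnap('pics/w4.png')
E
```

```text
pad [585.4 -78.  108. ] ribmid [583.9 -74.6  68. ] screw lower [475.2  -1.2 104. ] [483.4 -33.3 104. ]
time: 9.3
tool_pos: [475.4, -23.9, 149.8]
eef_rot: [-2.152, -2.287, 0.002]
ft_force: [0.4, 0.6, 0.0]
gripper_width: 51.1
gripper_force: 0.0
```

View pics/w4.png

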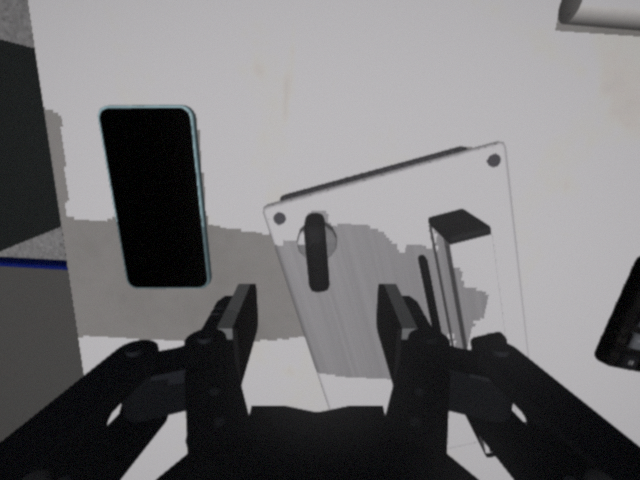

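Wrist view: the bar runs (315,214)–(319,290), between the open fingers and almost parallel to the pads.

```bash
python3 - <<'E'
from h import *
print(watz('pics/w4.png',(315,216),104),watz('pics/w4.png',(319,289),104))
E
python3 -m creep '[[0,0,-20,0,0,0,0.6],[0,0,-25,0,0,0,0.6],[0,0,-15,0,0,0,0.6],[0,0,-6,0,0,0,0.6],[0,0,0,0,0,0,0.3],[0,0,0,0,0,0,0],[0,0,0,0,0,0,0],[0,0,0,0,0,0,0],[0,0,0,0,0,0,0],[0,0,0,0,0,0,0]]' 40
```

```text
[473.26383989   3.95873498 104.        ] [478.09631651 -39.05855188 104.        ]
time: 10.35
tool_pos: [475.3, -23.9, 85.4]
eef_rot: [-2.154, -2.287, 0.0]
ft_force: [-3.5, 0.3, 5.9]
gripper_width: 11.4
gripper_force: 40.4
```

```bash
python3 -m creep '[[0,0,0,0,0,-0.05,0],[0,0,0,0,0,-0.1,0],[0,0,0,0,0,-0.1,0],[0,0,0,0,0,-0.1,0],[0,0,0,0,0,-0.1,0],[0,0,0,0,0,-0.1,0],[0,0,0,0,0,-0.05,0]]' && python3 -m creep '[[0,0,0,0,0,-0.1,0],[0,0,0,0,0,-0.1,0],[0,0,0,0,0,-0.1,0],[0,0,0,0,0,-0.1,0],[0,0,0,0,0,-0.1,0],[0,0,0,0,0,-0.1,0],[0,0,0,0,0,-0.1,0],[0,0,0,0,0,0,0],[0,0,0,0,0,0,0]]' && python3 -m creep '[[0,0,0,0,0,0,0],[0,0,0,0,0,0,0],[0,0,0,0,0,0,0],[0,0,0,0,0,0,0],[0,0,0,0,0,0,0],[0,0,0,0,0,0,0],[0,0,0,0,0,0,0],[0,0,0,0,0,0,0],[0,0,0,0,0,0,0],[0,0,0,0,0,0,0]]' 
python3 - <<'E'
from h import *
wsnap('pics/w5.png')
for n in ("side","top"): cv2.imwrite(f"pics/{n}5.png",vision.grab_frame(n)[:,:,::-1])
w,s,t=[cv2.imread(f"pics/{n}5.png") for n in("w","side","top")]
o=np.zeros((600,800,3),np.uint8)
o[:300,:400]=cv2.resize(w,(400,300));o[:300,400:]=cv2.resize(s,(400,300))
o[300:,:400]=cv2.resize(t[200:350,340:540],(400,300));o[300:,400:]=cv2.resize(s[180:240,380:460],(400,300),interpolation=cv2.INTER_CUBIC)
cv2.imwrite("pics/m5.png",o)
E
```

```text
time: 11.05
tool_pos: [475.1, -23.8, 85.3]
eef_rot: [-2.735, -1.545, 0.001]
ft_force: [-3.7, -0.2, 6.8]
gripper_width: 11.3
gripper_force: 40.6
time: 11.95
tool_pos: [474.9, -23.6, 85.3]
eef_rot: [-3.098, -0.517, 0.001]
ft_force: [-4.5, 1.1, 6.6]
gripper_width: 10.8
gripper_force: 40.6
time: 12.95
tool_pos: [474.9, -23.6, 85.3]
eef_rot: [-3.098, -0.517, 0.001]
ft_force: [-4.6, 1.2, 6.8]
gripper_width: 11.2
gripper_force: 40.6
```

View pics/m5.png

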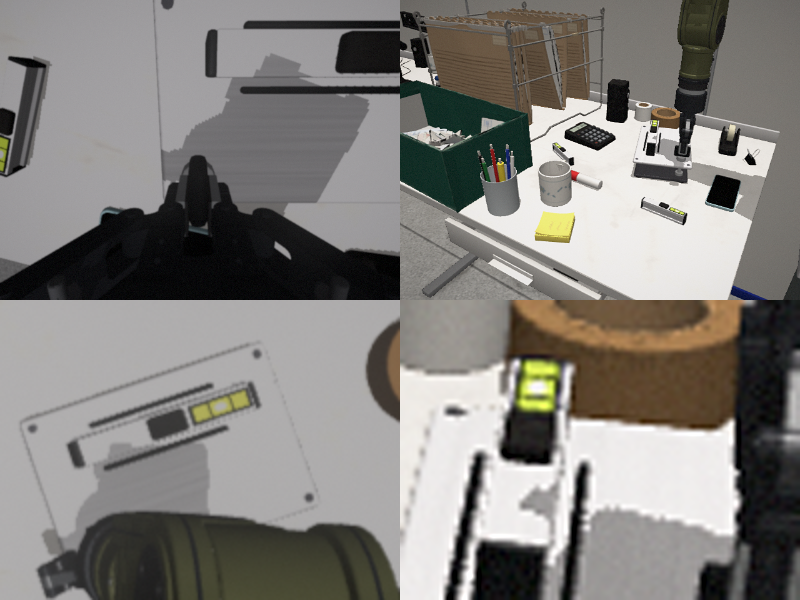

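The bubble appears about centred in the top view, in the crop at about (220,405). Next I measure it numerically from an intensity profile along the vial.

```bash
cat >> h.py <<'E'
def project(n,X,f=None):
    K=C[n]["camera_matrix"]
    if f: 
        z=np.load(f[:-4]+".npz");R=Ro.from_rotvec(z["r"]).as_matrix();T=C["wrist"]["T_tool_cam"];x=T[:3,:3].T@(R.T@(X-z["p"])-T[:3,3])
    else: x=C[n]["R"]@X+C[n]["t"]
    x=K@x;return x[:2]/x[2]
def warp(im,n,c,ang,L=70,W=24,k=8,f=None,z=100):
    u=np.array([np.cos(ang),np.sin(ang),0])*L/2;v=np.array([-np.sin(ang),np.cos(ang),0])*W/2;c=np.array([c[0],c[1],z])
    src=np.float32([project(n,c+a*u+b*v,f) for a,b in((-1,1),(1,1),(1,-1),(-1,-1))])
    return cv2.warpPerspective(im,cv2.getPerspectiveTransform(src,np.float32([[0,0],[L*k,0],[L*k,W*k],[0,W*k]])),(L*k,W*k),flags=cv2.INTER_CUBIC)
def prof(im,k=8):  # per-mm mean BGR along the vial's middle 4 mm
    h=im.shape[0]//2;return im[h-2*k:h+2*k].mean(0).reshape(-1,k,3).mean(1)
E
python3 - <<'E'
from h import *
np.set_printoptions(precision=0,suppress=True,linewidth=200)
c=np.array([584.8,-81])+50*np.array([np.cos(np.radians(-71)),np.sin(np.radians(-71))])
im=cv2.imread("pics/top5.png");o=warp(im,"top",c,np.radians(-71));cv2.imwrite("pics/v5.png",o)
p=prof(o);print(p[:,0]);print(p[:,2])
E
```

```text
[ 62.  87. 125. 158. 165. 139.  97.  69.  65.  74.  84.  89.  90.  90.  90.  90.  90.  90.  89.  89.  89.  87.  83.  76.  72.  77.  90. 105. 125. 147. 163. 171. 172. 171. 171. 171. 171. 169. 156.
 136. 112.  93.  82.  76.  71.  76.  84.  88.  88.  88.  88.  88.  88.  89.  89.  88.  88.  87.  82.  75.  75.  87. 103. 100.  77.  62.  67.  88. 122. 157.]
[ 63.  88. 126. 160. 167. 139.  97.  74.  87. 120. 155. 173. 175. 175. 174. 174. 175. 175. 174. 174. 175. 171. 158. 134. 119. 137. 165. 177. 175. 174. 174. 175. 175. 175. 174. 174. 175. 174. 174.
 175. 175. 173. 161. 136. 120. 133. 162. 176. 176. 175. 175. 174. 174. 175. 175. 175. 175. 171. 156. 119.  87.  86. 103. 101.  78.  62.  68.  89. 124. 158.]
```

View pics/v5.png

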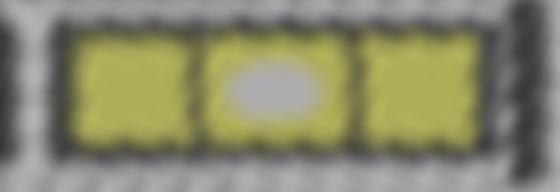

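Profile: lines at 24 and 44 mm, bubble centre at 33.8, so it is within 0.5 mm of centre. Now I release the bar and rise.

```bash
python3 -m creep '[[0,0,0,0,0,0,0.25],[0,0,0,0,0,0,0.4],[0,0,0,0,0,0,0.5],[0,0,0,0,0,0,0.5],[0,0,20,0,0,0,0.5],[0,0,35,0,0,0,0.5],[0,0,20,0,0,0,0.3],[15,-8,0,0,0,0,0],[30,-16,0,0,0,0,0],[35,-18,0,0,0,0,0]]' && python3 -m creep '[[22,-12,0,0,0,0,0],[8,-4,0,0,0,0,0],[0,0,0,0,0,0,0],[0,0,0,0,0,0,0],[0,0,0,0,0,0,0],[0,0,0,0,0,0,0],[0,0,0,0,0,0,0]]' 
python3 - <<'E'
from h import *
wsnap('pics/w6.png')
for n in ("side","top"): cv2.imwrite(f"pics/{n}6.png",vision.grab_frame(n)[:,:,::-1])
E
```

```text
time: 14.1
tool_pos: [556.2, -66.0, 159.8]
eef_rot: [-3.098, -0.519, -0.0]
ft_force: [0.2, -0.1, 0.4]
gripper_width: -0.0
gripper_force: 0.0
time: 14.8
tool_pos: [585.3, -81.5, 159.6]
eef_rot: [-3.099, -0.518, -0.0]
ft_force: [-0.9, 0.7, 1.4]
gripper_width: 0.2
gripper_force: 0.0
```

View pics/w6.png

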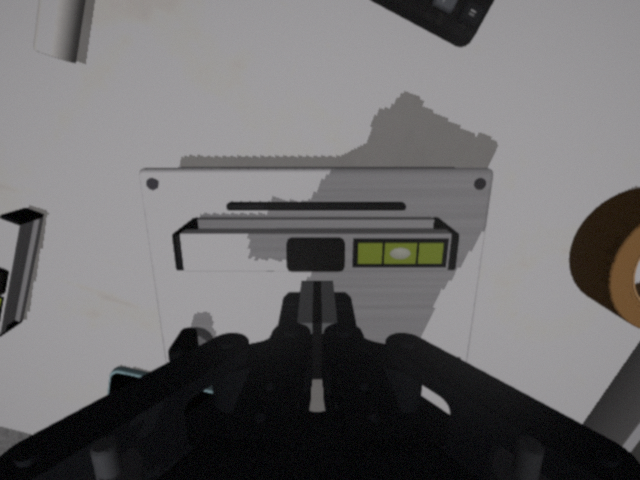

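Wrist view: the bubble (400,254) is centred between the lines (384 and 418), and the pad is at (316,254) ahead of the closed fingers. I press it now.

```bash
python3 -c "
from h import *
print(watz('pics/w6.png',(316,254.5),108))"
python3 -m creep '[[0,0,-10,0,0,0,0],[0,0,-15,0,0,0,0],[0,0,-12,0,0,0,0],[0,0,-6,0,0,0,0],[0,0,-3,0,0,0,0],[0,0,0,0,0,0,0]]'; for i in 1 2 3; do python3 -m creep '[[0,0,-1,0,0,0,0],[0,0,-1,0,0,0,0],[0,0,0,0,0,0,0]]' | egrep "tool_pos|ft_"; done
```

```text
[586.74633016 -78.23832359 108.        ]
time: 15.55
tool_pos: [585.7, -81.9, 112.8]
eef_rot: [-3.098, -0.517, 0.001]
ft_force: [0.0, -0.0, 0.2]
gripper_width: -0.1
gripper_force: 0.0
tool_pos: [586.2, -81.9, 111.6]
ft_force: [0.2, -0.2, -0.0]
tool_pos: [585.8, -81.9, 109.2]
ft_force: [0.1, -0.4, -0.3]
tool_pos: [585.9, -81.9, 107.4]
ft_force: [-0.2, 0.1, 1.6]
```

```bash
python3 -m creep '[[0,0,-1,0,0,0,0],[0,0,-1,0,0,0,0],[0,0,0,0,0,0,0],[0,0,0,0,0,0,0]]' | egrep "tool_pos|ft_"; python3 -m creep '[[0,0,-1,0,0,0,0],[0,0,-0.5,0,0,0,0],[0,0,0,0,0,0,0],[0,0,0,0,0,0,0]]' | egrep "tool_pos|ft_"
```

```text
tool_pos: [586.0, -81.9, 105.8]
ft_force: [-1.8, 0.6, 5.3]
tool_pos: [586.0, -81.9, 104.7]
ft_force: [-1.8, -0.7, 7.7]
```

Force is 7.7 N. I let the bubble settle and check it once more.

```bash
python3 -m creep '[[0,0,-0.3,0,0,0,0],[0,0,0,0,0,0,0],[0,0,0,0,0,0,0],[0,0,0,0,0,0,0],[0,0,0,0,0,0,0],[0,0,0,0,0,0,0],[0,0,0,0,0,0,0],[0,0,0,0,0,0,0],[0,0,0,0,0,0,0],[0,0,0,0,0,0,0]]'; python3 -m creep '[[0,0,0,0,0,0,0],[0,0,0,0,0,0,0],[0,0,0,0,0,0,0],[0,0,0,0,0,0,0],[0,0,0,0,0,0,0],[0,0,0,0,0,0,0]]'
python3 - <<'E'
from h import *
wsnap('pics/w7.png')
for n in ("side",): cv2.imwrite(f"pics/{n}7.png",vision.grab_frame(n)[:,:,::-1])
w,s=cv2.imread("pics/w7.png"),cv2.imread("pics/side7.png")
cv2.imwrite("pics/m7.png",np.hstack([cv2.resize(w,(400,300)),cv2.resize(w[180:330,280:480],(400,300))]))
E
```

```text
time: 18.25
tool_pos: [586.0, -81.9, 104.5]
eef_rot: [3.098, 0.517, 0.001]
ft_force: [-2.2, -0.3, 8.3]
gripper_width: -0.0
gripper_force: 3.8
time: 18.85
tool_pos: [586.0, -81.9, 104.5]
eef_rot: [3.098, 0.517, 0.001]
ft_force: [-1.8, 1.0, 6.6]
gripper_width: 0.2
gripper_force: 3.8
```

View pics/m7.png

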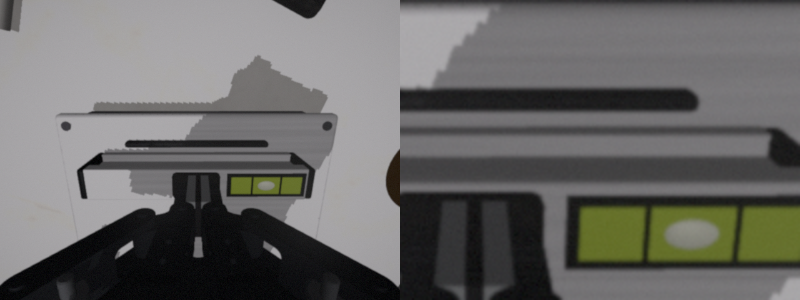

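The fingers are on the pad at 7–8 N. In the right-hand crop the bubble (692,235) is centred between the lines (647 and 738). I hand in.

```bash
python3 -c "
from bench import r
print(r.finish_job())"
```

```text
the job is handed in; nothing more can be done
None
```

I handed the job in at about 19 s: the level lies between the ribs, the bubble is centred between the lines, and closed fingers are still pressing the thumb pad at about 7–8 N; the hand-in returned no verdict.

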